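# Pulse the bean grinder

## Robot

A 6-joint arm with a two-finger parallel gripper is mounted at the origin on the work surface. World frame = base frame: x ahead of the robot, y to its left, z up, the work surface at z = 0. Lengths are in mm, angles in rad, forces in N, time in s.
With the tool pointing down it reaches from about 275 to 1000 mm from the base axis. Payload 8.4 kg.
Tool frame: the origin (TCP) lies midway between the tips of the shut fingers; the grasp point (between the pads) lies 19 mm behind it; z points along the fingers, y is the line along which they close (so a half turn about z gives the same grasp; the last joint's range is limited). The gripper opens to 85 mm and grips with 20 to 120 N. Pads are 22 mm wide; open, the fingers measure 114 mm over their backs; the gripper's body (76 mm by 85 mm) begins 54 mm behind the grasp point. The pads swing forward as they close: fully open they stand 13 mm farther back than shut.
Start: joints at [-1.331, 0.353, 1.633, -0, 1.155, -0.002], TCP at [149.655, -606.821, 231.281] pointing down, gripper open.
Joint ranges: [-2.63, 2.63], [-0.92, 2.1], [0.06, 2.66], [-1.3, 4.44], [0, 2.69], [-3.02, 3.02]. Speed limits (rad/s): [2.22, 2.22, 2.79, 3.14, 3.14, 3.14].

## Interface

Orientations are given as [roll, pitch, yaw] about the fixed x, y, z axes, in that order (R = Rz(yaw) Ry(pitch) Rx(roll)).
In Python, from rig import monitor, imaging, r gives the robot as it stands.
- The arm moves only by the tool drive_tool, never from a script. Its argument "plan" is a list of rows, each an object of numbers: "x", "y", "z": the shift along the tool's x, y, z in units of 50 mm (1.0 is 50 mm); "ax", "ay", "az": the turn, a rotation vector about the tool's x, y, z in units of 6 degrees (1.0 is 6 degrees); "hand": the finger opening in mm, from 0 to 85.4. In form: [{"x": .., "y": .., "z": .., "ax": .., "ay": .., "az": .., "hand": ..}, ...]. A call has 1 to 8 rows; each row is the pose to reach, as a shift and turn from the pose commanded when the call began, along the tool's axes at that moment; what a row does not reach only later rows make up. A row lasts 1/10 s, in which the tool goes at most 50 mm and 8.59 degrees, less where a joint would pass 70% of its speed; a pose out of reach is approached as far as the arm can. A call with a gripper value outside its range is refused whole. The fingers move at their own pace and stop on an object; "grip_force" is the grip in N (left out, the last holds). Time passes only in rows, so rows that repeat a pose let the fingers close. It gives the time, the measured TCP pose, the force, the opening and the grip force at its end, in the units of the state.
- monitor.sense(): the state, without advancing time (a new reading comes with each control period).
- imaging.grab_frame(name): name is "scene" or "side" or "wrist"; returns the picture (480x640x3 uint8, red, green, blue); there is no depth.
- imaging.camera_info(name): a dict with "mtx" (3x3 intrinsics, pixels), "R" (3x3) and "t" (3): a world point X has camera coordinates R X + t. Camera axes: x right, y down, z forward; pixel columns grow to the right and rows downward; lengths in mm; the calibration is good to about 2 mm. A picture is of the moment at which its call begins: read the wrist's pose just before it. camera_info takes no time and is no camera call; for the wrist camera it gives the pose at the moment of the call.
- r.sign_off(): hands the job in; it is judged then, once.
The state is a dict: "clock": time; "qpos": joint angles; "qvel": joint speeds; "joint_efforts": joint torques, N m; "eef_pos": TCP position; "tcp_rot": TCP orientation; "contact_force": force on the tool from outside, world axes, zero at the start; "wrist_torque": the same for the moment, N m; "opening": opening from 0.0 (shut) to 1.0 (fully open); "grasp_force": force on a finger pad.
Only numpy, scipy, OpenCV 4.12 (cv2) and the standard library are available. Lean on these libraries where they do the work, as an engineer would, in place of code of your own. Each camera call takes 0.05 s, during which the arm holds its last target. There are 200 camera calls.

## Task

Slide the grinder cup out from under the bean hopper until its carriage meets the end stop, then fit the bar-handled bayonet lid into the cup, lugs down through the two notches and flange flat on the rim. Turn the lid clockwise to the half-way pulse position, about 40 degrees, where the bar points at the single raised rib, never on to the lock click at 80 degrees. Finish while still gripping the lid and holding it there against its spring, and leave everything else on the flap where it is.

Things in the scene. Friction and masses are not known exactly. Their poses are not given: they have to be found in the camera images.
- lid: the bayonet lid, loose, grey plastic, about 90 g, standing on its plug. Origin: centre of its underside, z up. Plug 64 mm diameter (60 mm in its lowest 5 mm), 14 mm deep; at its foot two lugs on own +x and -x, to 39 mm from the axis, 11 mm wide, 6 mm high. Flange 84 mm diameter, z 14 to 20 mm. Half a turn about z makes no difference.
- lid_grip (a point): middle of the lid's upright bar grip, on the lid's axis 35 mm above its underside; axes as the lid's. The bar runs along the lid's own x, in line with the lugs: 60 mm long, 16 mm thick (along y), from 20 mm (flange top) to 50 mm above the underside.
- grinder: the fixed grinder stand; origin at table level. A straight track along its own y (120 mm wide in x, 20 mm high, from y -210 to +170 mm). Over y = +90 mm stands a clear bean hopper: spout underside at z 100 mm, 84 to 88 mm wide from z 140 to 198 mm, carried by a column 24 mm thick at y = +150 mm, 180 mm high. The end stop is at the -y end.
- carriage (a joint): slide of the carriage with the grinder cup and the post along the track, in m: 0 = cup under the hopper, grows as the carriage moves along the stand's own -y, 0.160 = against the end stop. Stays where left; sliding it takes about 5 N.
- post_top (a point): centre of the top of the carriage's upright round post, 20 mm diameter, 72 mm tall, top 93 mm above the table; it stands 100 mm from the cup's axis on the stand's -y side. Pinch it from above to slide the carriage. Axes as the stand's.
- cup_mouth (a point): centre of the steel grinder cup's mouth, at its top rim, 76 mm above the table; moves with the carriage; axes as the stand's. Cup 98 mm across; its rim is a ledge 6 mm thick with a 70 mm hole. The lid is seated when its flange lies on the rim, its underside 14 mm below it.
- notch (a point): one of two notches in the cup's rim, at rim height 42 mm from the mouth's centre on its own +y side (the other opposite, -y), 16 mm wide, open outwards. The lid's lugs go down through them, so the lid goes in with its own x along this y, either way round.
- half_rib (a point): top of a single dark raised rib outside the cup's rim, 52 mm from the mouth's centre, 40 degrees clockwise (from above) from the notch (another opposite): the bar's ends point here at half way. A double rib at 80 degrees marks the lock.
- ring (a joint): turn of the spring-loaded ring inside the cup, in rad, clockwise from above positive: 0 = its gaps under the notches, 0.70 = half way (pulse), lock click and end at 1.40. The lid's lugs sit in its gaps with about 0.06 rad of play either way, so that the ring starts to turn a little after the lid. A spring turns it back (0.02 N m at 0, 0.06 N m at 0.70) as soon as the lid is let go.
- storage_lid: bystander: grey lid of the same 84 mm flange but with a round 28 mm knob and no lugs (total height 42 mm), near the bayonet lid; not to be used
- dish: bystander: shallow stainless dish, 120 mm across, 25 mm high
- scoop: bystander: white plastic measuring scoop, bowl 52 mm across, 32 mm high, handle along its own +x to 95 mm
- jar: bystander: frosted glass jar with steel cap, 84 mm across, 110 mm high
- tin: bystander: closed tin, 76 mm across, 110 mm high
- bowl: bystander: blue silicone collapsible bowl, folded down, 152 mm across, 38 mm high
- brush: bystander: small hand brush, 150 mm long, lying along its own x
Things that resemble listed ones, but are neither listed nor needed, are in the scene too. What is shaped like the lid but turquoise is not meant.

How it is judged (in metres and radians):
On the way, in this order (a step that is already met when the one before it is completed fails the run):
1. the carriage with the cup is at its end stop, the lid not yet in the cup (value of joint carriage above 0.152 m and horizontal distance between lid and cup_mouth above 0.05 m), for 0.2 s.
2. the bayonet lid is seated in the cup, lugs below the ledge, not yet turned (z of lid in the frame of cup_mouth between -0.018 and -0.011 m and horizontal distance between lid and cup_mouth below 0.006 m and angle between lid's own z axis and vertical below 0.08 rad and value of joint carriage above 0.152 m and value of joint ring below 0.35 rad), for 0.1 s.
At the end, for the whole second after the job is handed in: The carriage is within 8 mm of its end stop; the lid is seated in the cup (underside 11 to 18 mm below the rim, within 6 mm of the axis, within 0.08 rad of level); the ring stands at 0.70 +- 0.18 rad, still; the fingers still grip the lid with more than 1 N (z of lid in the frame of cup_mouth between -0.018 and -0.011 m and horizontal distance between lid and cup_mouth below 0.006 m and angle between lid's own z axis and vertical below 0.08 rad and value of joint carriage above 0.152 m and value of joint ring between 0.52 and 0.88 rad and velocity of joint ring between -0.1 and 0.1 rad/s and contact force between the fingers and lid above 1 N); the arm keeps its last pose, push and grip.
It fails at once if the lid was turned on to the lock click (value of joint ring above 1.25 rad).
It fails at once if something else on the flap was shifted by more than 30 mm (distance of any of storage_lid, dish, scoop, jar, tin, bowl, brush from where it was at the start of the episode above 0.03 m).
It also fails if it takes over 69 s, if anything falls off the work surface, if the arm or the gripper's body presses on something with over 40 N, if the wrist force passes 120 N, or if a joint passes its speed limit or range.

## Working session

There is one attempt and no reset: what is moved stays moved. The work goes in short steps, Python scripts to look and compute and a tool call to move; the robot and the scene stay as the last step left them, time stands still between calls to the robot, and variables do not carry over. Pictures are saved under pics/ and viewed, at most 10 in all, crops included, and the job is handed in when it is done.

Besides the shell and the picture viewer there is one more tool, called after "Emit:" as name(argument=value, ...) on one line, values as JSON. drive_tool: Moves the arm, as the interface text tells. Its arguments: {"type":"object","properties":{"plan":{"type":"array","items":{"type":"object","properties":{"x":{"type":"number"},"y":{"type":"number"},"z":{"type":"number"},"ax":{"type":"number"},"ay":{"type":"number"},"az":{"type":"number"},"hand":{"type":"number"}}}},"grip_force":{"type":"number"}},"required":["plan"]}

```bash
mkdir -p pics; ls; python3 - <<'E'
from rig import monitor, imaging, r
import cv2, numpy as np
for n in ("scene","side"):
    im=imaging.grab_frame(n); cv2.imwrite(f"pics/{n}0.png",im[...,::-1])
    c=imaging.camera_info(n); print(n,np.round(c["mtx"],1).tolist(),np.round(c["R"],3).tolist(),np.round(c["t"],1).tolist())
print(monitor.sense())
E
```

```text
pics
scene [[557.1, 0.0, 315.0], [0.0, 557.1, 233.4], [0.0, 0.0, 1.0]] [[0.346, 0.938, 0.008], [0.697, -0.251, -0.671], [-0.628, 0.238, -0.741]] [-181.1, -312.9, 1881.7]
side [[597.7, 0.0, 319.6], [0.0, 597.7, 244.5], [0.0, 0.0, 1.0]] [[-0.806, -0.592, -0.015], [-0.386, 0.544, -0.745], [0.449, -0.595, -0.667]] [436.0, 266.7, 1390.4]
{'clock': 0.1, 'qpos': array([-1.33140535e+00,  3.53591709e-01,  1.63404450e+00,  8.53997404e-06,
        1.15521045e+00, -2.42220534e-03]), 'qvel': array([-0.00144493, -0.00103785, -0.0027482 , -0.00159514, -0.0009882 ,
        0.00057209]), 'joint_efforts': array([-6.56434477e-04, -6.06356335e+01, -3.42819858e+01, -2.56716896e-05,
        3.93011898e-03, -2.36858955e-05]), 'eef_pos': array([ 149.55354832, -606.40786721,  230.63528412]), 'tcp_rot': array([-3.14033867e+00, -1.08461543e-05,  2.41809725e-01]), 'contact_force': array([-0.4195229 , -0.44985586, -0.38038792]), 'wrist_torque': array([ 0.01980292,  0.00660228, -0.01752836]), 'grasp_force': 0.0, 'opening': 0.9990267027902457}
```

View pics/scene0.png

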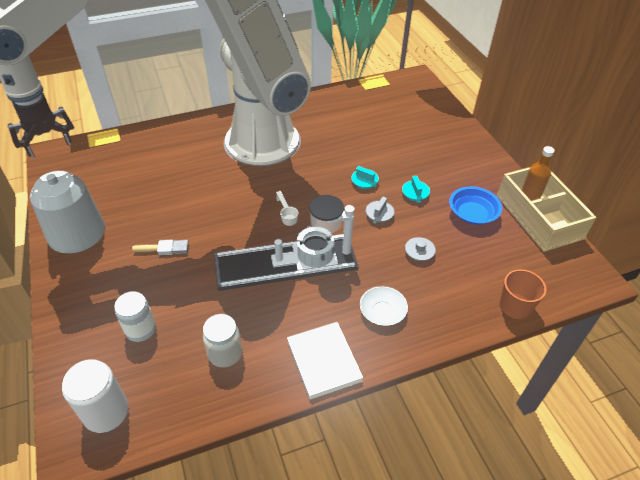

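View pics/side0.png

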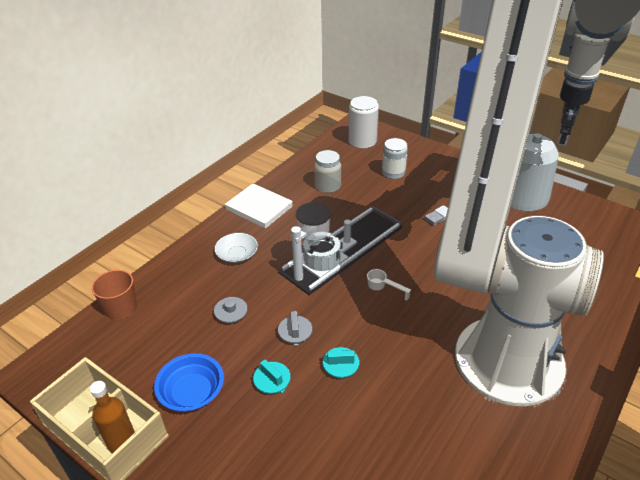

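Scene view: the grey bar-handled lid is at (380,210), the round-knob storage lid at (420,250), and the turquoise lookalikes at (365,177) and (416,190). The grey bar lid fits the description. The track runs from (217,268) to (355,255), with the post at about (279,245) and the cup at (316,247). In the side view the lid is at (295,328) and the post at (347,225). I'll confirm this in one enlarged crop.

```bash
cat > h.py <<'E'
import numpy as np, cv2
from rig import monitor, imaging, r
def ray(c,px):
    d=np.linalg.solve(c["mtx"],[px[0],px[1],1.]); R=np.array(c["R"]); return -R.T@np.array(c["t"]), R.T@d
def plane(c,px,z):
    o,d=ray(c,px); return o+d*(z-o[2])/d[2]
def tri(*cp):
    A=np.zeros((3,3));b=np.zeros(3);L=[]
    for c,px in cp:
        o,d=ray(c,px); d=d/np.linalg.norm(d); P=np.eye(3)-np.outer(d,d);A+=P;b+=P@o;L.append((P,o))
    X=np.linalg.solve(A,b); return X,[round(float(np.linalg.norm(P@(X-o))),1) for P,o in L]
def proj(c,X):
    p=np.array(c["mtx"])@(np.array(c["R"])@np.array(X)+np.array(c["t"])); return p[:2]/p[2]
E
python3 - <<'E'
from h import *
a=cv2.imread("pics/scene0.png")[170:290,210:450]; b=cv2.imread("pics/side0.png")[195:355,200:410]
a=cv2.resize(a,None,fx=3.33,fy=3.33,interpolation=2)[:,:800]; b=cv2.resize(b,None,fx=3.75,fy=3.75,interpolation=2)
cv2.imwrite("pics/cs.png",a);cv2.imwrite("pics/cd.png",b)
S,D=imaging.camera_info("scene"),imaging.camera_info("side")
print(tri((S,(380,212)),(D,(295,329))),tri((S,(279,242)),(D,(347,222))))
E
```

```text
(array([451.96070407, 227.11241787,  13.68326026]), [3.3, 3.3]) (array([ 527.15010465, -105.29184219,   89.05755911]), [2.8, 2.8])
```

View pics/cs.png

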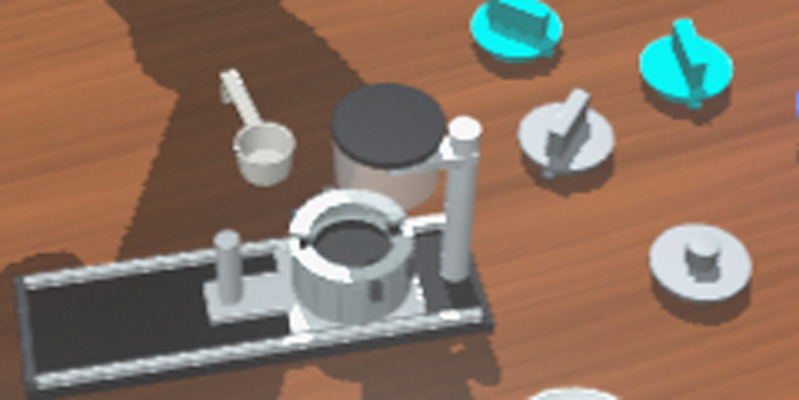

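View pics/cd.png

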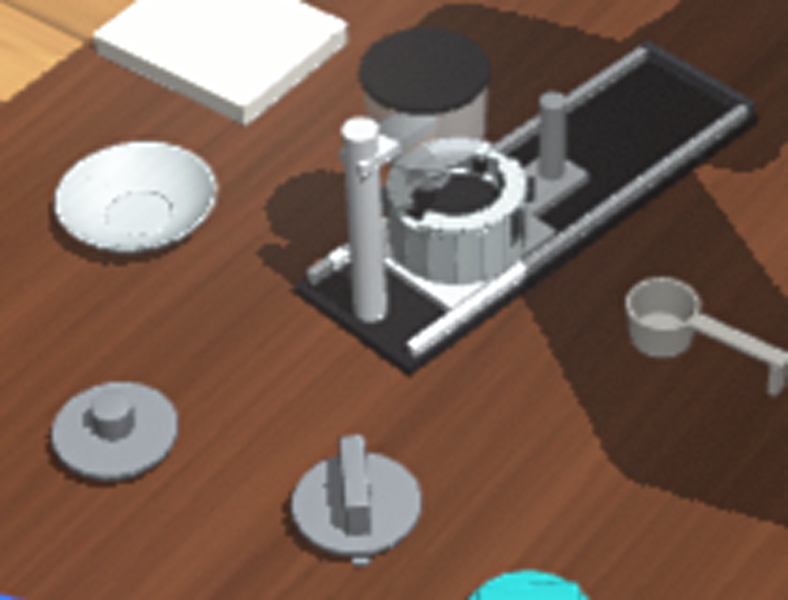

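```bash
python3 - <<'E'
from h import *
np.set_printoptions(precision=1,suppress=True)
S,D=imaging.camera_info("scene"),imaging.camera_info("side")
s=lambda x,y:(x/3.333+210,y/3.333+170); d=lambda x,y:(x/3.75+200,y/3.75+195)
for n,a,b,z in [("post",(228,237),(553,100),93),("cup",(351,235),(458,188),76),("col",(464,131),(361,132),None or 180),("lidflange",(566,137),(356,503),20),("storage",(700,258),(115,430),20)]:
    print(n,tri((S,s(*a)),(D,d(*b))),plane(S,s(*a),z),plane(D,d(*b),z))
for n,p in [("LNear",(22,280)),("LFar",(38,385)),("R",(488,320))]: print(n,plane(S,s(*p),20))
for n,p in [("a",(648,46)),("b",(752,105)),("c",(412,358)),("d",(303,280))]: print(n,plane(D,d(*p),20))
print("bar S",plane(S,s(581,95),50),plane(S,s(562,135),50)," D",plane(D,d(352,440),50),plane(D,d(355,503),50))
E
```

```text
post (array([ 525.6, -105.9,   90.8]), [2.3, 2.3]) [ 529.5 -104.9   93. ] [ 523.3 -106.2   93. ]
cup (array([539.5,  -7.6,  69.9]), [2.1, 2.1]) [546.2  -8.1  76. ] [534.5  -4.3  76. ]
col (array([554.9,  77.8, 174. ]), [2.3, 2.3]) [562.2  76.7 180. ] [549.4  81.  180. ]
lidflange (array([450.5, 227.9,  15.4]), [2.5, 2.5]) [456.3 227.3  20. ] [446.6 228.7  20. ]
storage (array([619. , 272.8,  17.5]), [2.2, 2.2]) [622.2 273.1  20. ] [616.  272.5  20. ]
LNear [ 454.7 -260.8   20. ]
LFar [ 563.5 -274.2   20. ]
R [623.1  81.6  20. ]
a [ 548.1 -279.2   20. ]
b [ 443.  -263.4   20. ]
c [494.7 104.9  20. ]
d [604.1  88.7  20. ]
bar S [439.7 246.3  50. ] [478.8 210.   50. ]  D [464.4 208.1  50. ] [430.4 248.3  50. ]
```

```bash
cat >> h.py <<'E'
def go(x,y,z,yawdeg):
    from scipy.spatial.transform import Rotation as Ro
    s=monitor.sense(); R=Ro.from_euler("xyz",s["tcp_rot"]); d=R.inv().apply(np.array([x,y,z])-s["eef_pos"])/50
    T=Ro.from_euler("xyz",[np.pi,0,np.radians(yawdeg)]); v=np.degrees((R.inv()*T).as_rotvec())/6
    print("t",round(s["clock"],2),"shift",np.round(d,3),"turn",np.round(v,3))
E
python3 - <<'E'
from h import *
np.set_printoptions(precision=1,suppress=True)
S,D=imaging.camera_info("scene"),imaging.camera_info("side")
print("kettle",plane(S,(75,240),0),plane(S,(105,215),0), "top",tri((S,(52,180)),(D,(537,138))))
go(526,-106,220,82)
E
```

```text
kettle [ 250.9 -623.2    0. ] [ 178.8 -532.9    0. ] top (array([ 217.9, -619.9,  201.8]), [2.6, 2.6])
t 0.1 shift [ 9.7 -7.9  0.2] turn [ -0.   -0.  -11.4]
```

Emit:
drive_tool(plan=[{"z": -1,"hand": 85},{"x": 9.7,"y": -7.9,"z": -0.6,"az": -11.4},{"x": 9.7,"y": -7.9,"z": -0.6,"az": -11.4},{"x": 9.7,"y": -7.9,"z": -0.6,"az": -11.4},{"x": 9.7,"y": -7.9,"z": -0.6,"az": -11.4},{"x": 9.7,"y": -7.9,"z": -0.6,"az": -11.4},{"x": 9.7,"y": -7.9,"z": -0.6,"az": -11.4},{"x": 9.7,"y": -7.9,"z": -0.6,"az": -11.4}], grip_force=50)

```text
invalid input
```

```bash
python3 - <<'E'
from h import *
go(526,-106,180,82)
E
```

```text
t 0.1 shift [ 9.706 -7.913  1.023] turn [-1.0000e-02 -7.0000e-03 -1.1358e+01]
```

Emit:
drive_tool(plan=[{"x": 0,"y": 0,"z": -1,"ax": 0,"ay": 0,"az": 0,"hand": 85},{"x": 9.7,"y": -7.9,"z": -0.6,"ax": 0,"ay": 0,"az": -11.4,"hand": 85},{"x": 9.7,"y": -7.9,"z": -0.6,"ax": 0,"ay": 0,"az": -11.4,"hand": 85},{"x": 9.7,"y": -7.9,"z": -0.6,"ax": 0,"ay": 0,"az": -11.4,"hand": 85},{"x": 9.7,"y": -7.9,"z": -0.6,"ax": 0,"ay": 0,"az": -11.4,"hand": 85},{"x": 9.7,"y": -7.9,"z": -0.6,"ax": 0,"ay": 0,"az": -11.4,"hand": 85},{"x": 9.7,"y": -7.9,"z": -0.6,"ax": 0,"ay": 0,"az": -11.4,"hand": 85},{"x": 9.7,"y": -7.9,"z": -0.6,"ax": 0,"ay": 0,"az": -11.4,"hand": 85}], grip_force=50)

```text
clock: 0.9
eef_pos: [360.8, -325.5, 270.0]
tcp_rot: [3.142, -0.0, 1.298]
contact_force: [2.0, -1.4, 0.3]
opening: 0.995
grasp_force: 0.0
```

```bash
python3 - <<'E'
from h import *
go(526,-106,180,82)
E
```

```text
t 0.9 shift [5.119 1.997 1.8  ] turn [ 0.000e+00 -1.000e-03 -1.275e+00]
```

Emit:
drive_tool(plan=[{"x": 5.1,"y": 2.0,"z": 1.4,"ax": 0,"ay": 0,"az": -1.28,"hand": 85},{"x": 5.1,"y": 2.0,"z": 1.4,"ax": 0,"ay": 0,"az": -1.28,"hand": 85},{"x": 5.1,"y": 2.0,"z": 1.4,"ax": 0,"ay": 0,"az": -1.28,"hand": 85},{"x": 5.1,"y": 2.0,"z": 1.4,"ax": 0,"ay": 0,"az": -1.28,"hand": 85},{"x": 5.1,"y": 2.0,"z": 1.4,"ax": 0,"ay": 0,"az": -1.28,"hand": 85},{"x": 5.1,"y": 2.0,"z": 1.4,"ax": 0,"ay": 0,"az": -1.28,"hand": 85},{"x": 5.1,"y": 2.0,"z": 1.4,"ax": 0,"ay": 0,"az": -1.28,"hand": 85},{"x": 5.1,"y": 2.0,"z": 1.4,"ax": 0,"ay": 0,"az": -1.28,"hand": 85}])

```text
clock: 1.7
eef_pos: [526.2, -109.2, 199.5]
tcp_rot: [-3.14, 0.0, 1.428]
contact_force: [-0.4, 0.6, 0.5]
opening: 0.995
grasp_force: 0.0
```

```bash
python3 - <<'E'
from h import *
c=imaging.camera_info("wrist"); im=imaging.grab_frame("wrist")
im=np.ascontiguousarray(im[...,::-1]); cv2.imwrite("pics/w1.png",im)
print(c["mtx"], -np.array(c["R"]).T@np.array(c["t"]), proj(c,(526,-106,93)))
go(526,-106,60,82)
E
```

```text
[[365.25127421   0.         318.43577196]
 [  0.         365.25127421 240.07660723]
 [  0.           0.           1.        ]] [536.62875802 -37.43192828 342.58952461] [317.69414389 233.32056869]
t 1.75 shift [ 0.08  -0.008  2.798] turn [-0.009  0.003 -0.045]
```

View pics/w1.png

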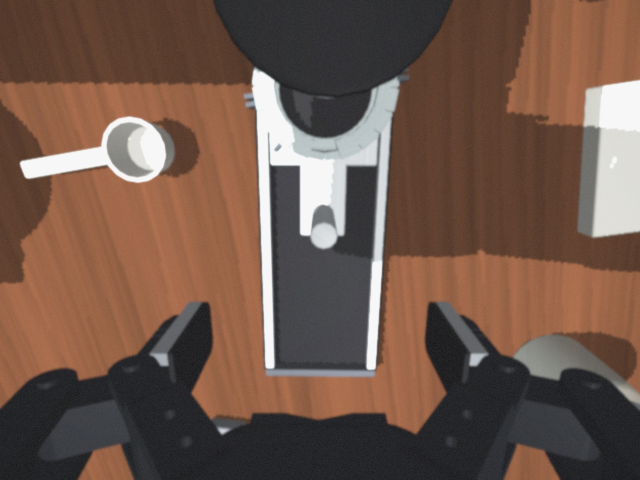

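Post top is seen at (323,236) against a predicted (318,233), so the post is at about (529.5,-108). The hopper is above at (330,30), and the track is square to the picture. I'll go down around the post and pinch it.

Emit:
drive_tool(plan=[{"x": 0.06,"y": 0.06,"z": 1.6,"ax": 0,"ay": 0,"az": 0,"hand": 85},{"x": 0.06,"y": 0.06,"z": 2.75,"ax": 0,"ay": 0,"az": 0,"hand": 85},{"x": 0.06,"y": 0.06,"z": 2.75,"ax": 0,"ay": 0,"az": 0,"hand": 85},{"x": 0.06,"y": 0.06,"z": 2.75,"ax": 0,"ay": 0,"az": 0,"hand": 85},{"x": 0.06,"y": 0.06,"z": 2.75,"ax": 0,"ay": 0,"az": 0,"hand": 14},{"x": 0.06,"y": 0.06,"z": 2.75,"ax": 0,"ay": 0,"az": 0,"hand": 14},{"x": 0.06,"y": 0.06,"z": 2.75,"ax": 0,"ay": 0,"az": 0,"hand": 14},{"x": 0.06,"y": 0.06,"z": 2.75,"ax": 0,"ay": 0,"az": 0,"hand": 14}], grip_force=50)

```text
clock: 2.55
eef_pos: [530.9, -107.6, 64.3]
tcp_rot: [3.139, 0.0, 1.426]
contact_force: [0.5, -0.4, 1.1]
opening: 0.324
grasp_force: 0.0
```

Emit:
drive_tool(plan=[{"x": 0,"y": 0,"z": 0,"ax": 0,"ay": 0,"az": 0,"hand": 14},{"x": 0,"y": 0,"z": 0,"ax": 0,"ay": 0,"az": 0,"hand": 14},{"x": 0,"y": 0,"z": 0,"ax": 0,"ay": 0,"az": 0,"hand": 14},{"x": -0.3,"y": 0,"z": 0,"ax": 0,"ay": 0,"az": 0,"hand": 14},{"x": -0.6,"y": 0,"z": 0,"ax": 0,"ay": 0,"az": 0,"hand": 14},{"x": -0.9,"y": 0,"z": 0,"ax": 0,"ay": 0,"az": 0,"hand": 14},{"x": -1.2,"y": 0,"z": 0,"ax": 0,"ay": 0,"az": 0,"hand": 14},{"x": -1.5,"y": 0,"z": 0,"ax": 0,"ay": 0,"az": 0,"hand": 14}])

```text
clock: 3.35
eef_pos: [518.4, -181.0, 64.0]
tcp_rot: [-3.141, -0.001, 1.426]
contact_force: [-6.3, 7.3, 15.0]
opening: 0.215
grasp_force: 49.1
```

Emit:
drive_tool(plan=[{"x": -0.2,"y": 0,"z": 0,"ax": 0,"ay": 0,"az": 0,"hand": 14},{"x": -0.4,"y": 0,"z": 0,"ax": 0,"ay": 0,"az": 0,"hand": 14},{"x": -0.55,"y": 0,"z": 0,"ax": 0,"ay": 0,"az": 0,"hand": 14},{"x": -0.7,"y": 0,"z": 0,"ax": 0,"ay": 0,"az": 0,"hand": 14},{"x": -0.75,"y": 0,"z": 0,"ax": 0,"ay": 0,"az": 0,"hand": 14},{"x": -0.75,"y": 0,"z": 0,"ax": 0,"ay": 0,"az": 0,"hand": 14}])

```text
clock: 3.95
eef_pos: [512.6, -218.5, 64.0]
tcp_rot: [-3.14, -0.0, 1.426]
contact_force: [-8.9, 1.0, 15.4]
opening: 0.22
grasp_force: 49.2
```

Emit:
drive_tool(plan=[{"x": -0.08,"y": 0,"z": 0,"ax": 0,"ay": 0,"az": 0,"hand": 14},{"x": -0.16,"y": 0,"z": 0,"ax": 0,"ay": 0,"az": 0,"hand": 14},{"x": -0.24,"y": 0,"z": 0,"ax": 0,"ay": 0,"az": 0,"hand": 14},{"x": -0.3,"y": 0,"z": 0,"ax": 0,"ay": 0,"az": 0,"hand": 14},{"x": -0.3,"y": 0,"z": 0,"ax": 0,"ay": 0,"az": 0,"hand": 14}])

```text
clock: 4.45
eef_pos: [510.4, -233.0, 64.0]
tcp_rot: [-3.14, -0.001, 1.426]
contact_force: [-8.9, 3.8, 15.7]
opening: 0.217
grasp_force: 49.2
```

Emit:
drive_tool(plan=[{"x": -0.08,"y": 0,"z": 0,"ax": 0,"ay": 0,"az": 0,"hand": 14},{"x": -0.16,"y": 0,"z": 0,"ax": 0,"ay": 0,"az": 0,"hand": 14},{"x": -0.2,"y": 0,"z": 0,"ax": 0,"ay": 0,"az": 0,"hand": 14},{"x": -0.2,"y": 0,"z": 0,"ax": 0,"ay": 0,"az": 0,"hand": 14}])

```text
clock: 4.85
eef_pos: [509.4, -238.7, 64.0]
tcp_rot: [-3.139, -0.007, 1.424]
contact_force: [-2.3, 29.9, 21.1]
opening: 0.217
grasp_force: 49.7
```

Emit:
drive_tool(plan=[{"x": 0.08,"y": 0,"z": 0,"ax": 0,"ay": 0,"az": 0,"hand": 14},{"x": 0.08,"y": 0,"z": 0,"ax": 0,"ay": 0,"az": 0,"hand": 50},{"x": 0.08,"y": 0,"z": 0,"ax": 0,"ay": 0,"az": 0,"hand": 85},{"x": 0.08,"y": 0,"z": 0,"ax": 0,"ay": 0,"az": 0,"hand": 85},{"x": 0.1,"y": 0,"z": -1,"ax": 0,"ay": 0,"az": 0,"hand": 85},{"x": 0.6,"y": 0,"z": -2.4,"ax": 0,"ay": 0,"az": 0,"hand": 85},{"x": 0.6,"y": 0,"z": -2.4,"ax": 0,"ay": 0,"az": 0,"hand": 85},{"x": 0.6,"y": 0,"z": -2.4,"ax": 0,"ay": 0,"az": 0,"hand": 85}])

```text
clock: 5.65
eef_pos: [516.7, -213.9, 186.5]
tcp_rot: [3.135, 0.001, 1.426]
contact_force: [0.7, -1.2, -0.1]
opening: 0.996
grasp_force: 0.0
```

```bash
python3 - <<'E'
from h import *
np.set_printoptions(precision=1,suppress=True)
c=imaging.camera_info("wrist"); im=imaging.grab_frame("wrist")
im=np.ascontiguousarray(im[...,::-1]); cv2.imwrite("pics/w2.png",im)
s=monitor.sense(); print(s["eef_pos"],s["tcp_rot"],s["clock"],proj(c,(525,-136,76)),proj(c,(509.5,-238,93)))
cv2.imwrite("pics/w2c.png",cv2.resize(im[60:360,120:520],None,fx=2,fy=2,interpolation=2))
E
```

```text
[ 515.5 -213.9  184.2] [3.1 0.  1.4] 5.7 [312.8 122. ] [312.2 277. ]
```

View pics/w2c.png

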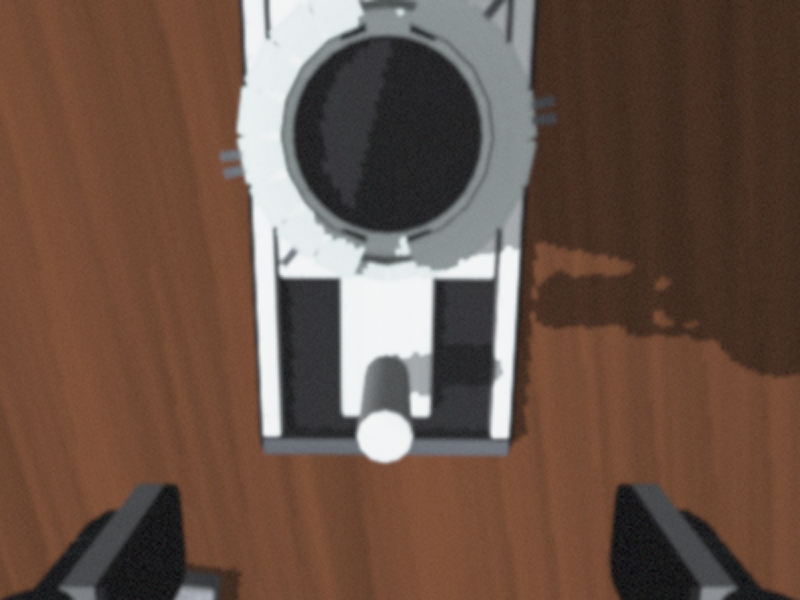

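Enlarged wrist view: the post top is at crop (385,437), as predicted. The cup hole is centred at about crop (389,134), with notches at (388,18) and (388,247). The half ribs are at (497,7) and (290,257), and the double ribs at (545,110) and (231,164). The carriage is at the end stop and the yaw matches.

```bash
python3 - <<'E'
from h import *
np.set_printoptions(precision=1,suppress=True)
c=imaging.camera_info("wrist")
im=cv2.imread("pics/w2.png"); f=lambda x,y:(x/2+120,y/2+60)
C=plane(c,f(389,134),76);P=plane(c,f(385,437),93);print(C,P,C-P,np.linalg.norm((C-P)[:2]),np.degrees(np.arctan2(*(C-P)[:2])))
go(C[0],C[1],200,82)
go(430,185,200,134)
E
```

```text
[ 524.1 -139.2   76. ] [ 508.2 -238.1   93. ] [ 15.9  98.9 -17. ] 100.19211733845276 9.12777151684767
t 5.7 shift [ 1.5 -0.  -0.3] turn [ 0.  0. -0.]
t 5.7 shift [ 7.6 -2.8 -0.3] turn [ 0.   0.  -8.7]
```

Emit:
drive_tool(plan=[{"x": 0,"y": 0,"z": -1,"ax": 0,"ay": 0,"az": 0,"hand": 85},{"x": 0.3,"y": 0,"z": -1.9,"ax": 0,"ay": 0,"az": 0,"hand": 85},{"x": 7.68,"y": -1.43,"z": -1.9,"ax": 0,"ay": 0,"az": -8.7,"hand": 85},{"x": 7.68,"y": -1.43,"z": -1.9,"ax": 0,"ay": 0,"az": -8.7,"hand": 85},{"x": 7.68,"y": -1.43,"z": -1.9,"ax": 0,"ay": 0,"az": -8.7,"hand": 85},{"x": 7.68,"y": -1.43,"z": -1.9,"ax": 0,"ay": 0,"az": -8.7,"hand": 85},{"x": 7.68,"y": -1.43,"z": -1.9,"ax": 0,"ay": 0,"az": -8.7,"hand": 85},{"x": 7.68,"y": -1.43,"z": -1.9,"ax": 0,"ay": 0,"az": -8.7,"hand": 85}])

```text
clock: 6.5
eef_pos: [501.7, 102.3, 275.9]
tcp_rot: [-3.14, -0.001, 2.331]
contact_force: [1.3, 0.0, -0.0]
opening: 0.993
grasp_force: 0.0
```

```bash
python3 - <<'E'
from h import *
go(501,176,200,134)
E
```

```text
t 6.5 shift [1.077 1.01  1.517] turn [-0.019 -0.01  -0.07 ]
```

Emit:
drive_tool(plan=[{"x": 1.07,"y": 1.01,"z": 0,"ax": 0,"ay": 0,"az": 0,"hand": 85},{"x": 1.07,"y": 1.01,"z": 0.5,"ax": 0,"ay": 0,"az": 0,"hand": 85},{"x": 1.07,"y": 1.01,"z": 1.5,"ax": 0,"ay": 0,"az": 0,"hand": 85},{"x": 1.07,"y": 1.01,"z": 1.5,"ax": 0,"ay": 0,"az": 0,"hand": 85},{"x": 1.07,"y": 1.01,"z": 1.5,"ax": 0,"ay": 0,"az": 0,"hand": 85},{"x": 1.07,"y": 1.01,"z": 1.5,"ax": 0,"ay": 0,"az": 0,"hand": 85}])

```text
clock: 7.1
eef_pos: [503.7, 174.0, 204.0]
tcp_rot: [3.14, 0.001, 2.325]
contact_force: [0.1, 0.2, -0.4]
opening: 0.994
grasp_force: 0.0
```

```bash
python3 - <<'E'
from h import *
np.set_printoptions(precision=1,suppress=True)
c=imaging.camera_info("wrist"); im=imaging.grab_frame("wrist")
im=np.ascontiguousarray(im[...,::-1]); cv2.imwrite("pics/w3.png",im)
p=proj(c,(451,228,20)); print(p, monitor.sense()["eef_pos"])
x0,y0=int(max(0,p[0]-150)),int(max(0,p[1]-110)); print(x0,y0)
cv2.imwrite("pics/w3c.png",cv2.resize(im[y0:y0+225,x0:x0+300],None,fx=2.6,fy=2.6,interpolation=2))
E
```

```text
[316.5 127.6] [504.  174.1 204.4]
166 17
```

View pics/w3c.png

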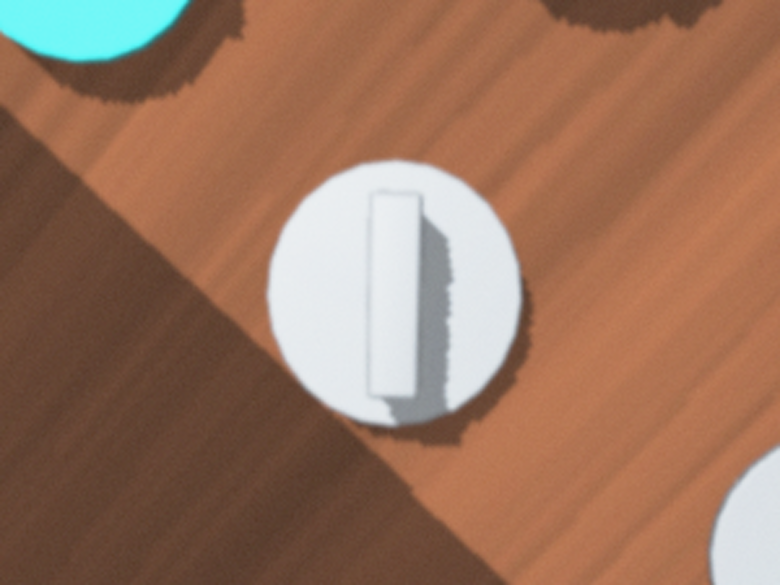

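The grey bar lid is confirmed: flange centred at crop (394,293), bar from (396.5,193) to (391,397), no knob. A turquoise one is at top left and the storage lid is at the lower right.

```bash
python3 - <<'E'
from h import *
np.set_printoptions(precision=1,suppress=True)
c=imaging.camera_info("wrist")
f=lambda x,y:(x/2.6+166,y/2.6+17)
F=plane(c,f(394.5,293),19);a=plane(c,f(396.7,193),50);b=plane(c,f(391.2,397),50);m=(a+b)/2
print(F,m,np.linalg.norm(a-b),ang:=np.degrees(np.arctan2(*(a-b)[[1,0]])))
go(m[0],m[1],24,ang)
E
```

```text
[453.4 227.7  19. ] [454.3 226.4  50. ] 58.68068061424178 131.59100059304168
t 7.15 shift [ 1.4 -0.   3.6] turn [0.  0.  0.3]
```

Emit:
drive_tool(plan=[{"x": 1.43,"y": -0.02,"z": 1,"ax": 0,"ay": 0,"az": 0.27,"hand": 60},{"x": 1.43,"y": -0.02,"z": 2,"ax": 0,"ay": 0,"az": 0.27,"hand": 60},{"x": 1.43,"y": -0.02,"z": 3,"ax": 0,"ay": 0,"az": 0.27,"hand": 60},{"x": 1.43,"y": -0.02,"z": 3.55,"ax": 0,"ay": 0,"az": 0.27,"hand": 60},{"x": 1.43,"y": -0.02,"z": 3.55,"ax": 0,"ay": 0,"az": 0.27,"hand": 60},{"x": 1.43,"y": -0.02,"z": 3.55,"ax": 0,"ay": 0,"az": 0.27,"hand": 60}])

```text
clock: 7.75
eef_pos: [453.6, 225.7, 25.9]
tcp_rot: [-3.141, -0.0, 2.297]
contact_force: [0.6, -0.3, 0.0]
opening: 0.703
grasp_force: 0.0
```

```bash
python3 - <<'E'
from h import *
go(454,227,24,131.6)
E
```

```text
t 7.75 shift [0.015 0.023 0.039] turn [-0.005 -0.001  0.002]
```

Emit:
drive_tool(plan=[{"x": 0.02,"y": 0.02,"z": 0.04,"ax": 0,"ay": 0,"az": 0,"hand": 40},{"x": 0.02,"y": 0.02,"z": 0.04,"ax": 0,"ay": 0,"az": 0,"hand": 10},{"x": 0.02,"y": 0.02,"z": 0.04,"ax": 0,"ay": 0,"az": 0,"hand": 10},{"x": 0.02,"y": 0.02,"z": 0.04,"ax": 0,"ay": 0,"az": 0,"hand": 10},{"x": 0.02,"y": 0.02,"z": 0.04,"ax": 0,"ay": 0,"az": 0,"hand": 10},{"x": 0.02,"y": 0.02,"z": 0.04,"ax": 0,"ay": 0,"az": 0,"hand": 10},{"x": 0.02,"y": 0.02,"z": 0.04,"ax": 0,"ay": 0,"az": 0,"hand": 10},{"x": 0.02,"y": 0.02,"z": 0.04,"ax": 0,"ay": 0,"az": 0,"hand": 10}], grip_force=60)

```text
clock: 8.55
eef_pos: [454.6, 227.8, 25.2]
tcp_rot: [3.138, 0.001, 2.297]
contact_force: [-0.7, -1.3, 12.9]
opening: 0.177
grasp_force: 59.6
```

Emit:
drive_tool(plan=[{"x": 0,"y": 0,"z": -0.3,"ax": 0,"ay": 0,"az": 0,"hand": 10},{"x": 0,"y": 0,"z": -1,"ax": 0,"ay": 0,"az": 0,"hand": 10},{"x": 0,"y": 0,"z": -2,"ax": 0,"ay": 0,"az": 0,"hand": 10},{"x": 0,"y": 0,"z": -3,"ax": 0,"ay": 0,"az": 0,"hand": 10},{"x": 0,"y": 0,"z": -4,"ax": 0,"ay": 0,"az": 0,"hand": 10},{"x": 0,"y": 0,"z": -5,"ax": 0,"ay": 0,"az": 0,"hand": 10},{"x": 0,"y": 0,"z": -5.3,"ax": 0,"ay": 0,"az": 0,"hand": 10},{"x": 0,"y": 0,"z": -5.3,"ax": 0,"ay": 0,"az": 0,"hand": 10}])

```text
clock: 9.35
eef_pos: [454.4, 227.8, 292.0]
tcp_rot: [3.135, 0.002, 2.297]
contact_force: [0.1, -0.6, -0.3]
opening: 0.176
grasp_force: 58.9
```

```bash
python3 - <<'E'
from h import *
np.set_printoptions(precision=1,suppress=True)
go(524,-139,285,81.7)
c=imaging.camera_info("wrist"); im=imaging.grab_frame("wrist"); s=monitor.sense()
im=np.ascontiguousarray(im[...,::-1]); cv2.imwrite("pics/w4.png",im)
x,y,z=s["eef_pos"]; print(s["eef_pos"],s["grasp_force"],s["opening"],"flange centre px",proj(c,(x,y,z-25+20)))
t=s["tcp_rot"][2]
print([proj(c,(x+np.cos(t)*u,y+np.sin(t)*u,z-5)) for u in (-42,42)])
cv2.imwrite("pics/w4c.png",cv2.resize(im[180:480,120:520],None,fx=2,fy=2,interpolation=2))
E
```

```text
t 9.35 shift [-6.4 -3.8  0.1] turn [ 0.1 -0.   8.3]
[453.3 227.3 289.5] 58.85636866092682 0.17448974777162518 flange centre px [315.9 298.3]
[array([316. , 377.3]), array([315.8, 206.8])]
```

View pics/w4c.png

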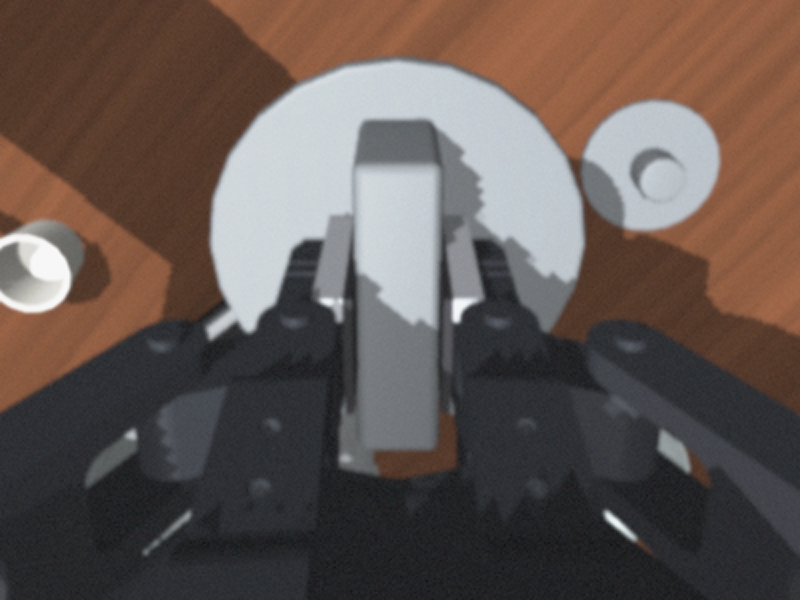

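Held lid: flange front edge at crop row 58 (predicted 54) and centre column 397 (predicted 392), so it is well centred, to about 1 mm. Next I carry it over the hopper to the cup.

Emit:
drive_tool(plan=[{"x": -6.4,"y": -3.8,"z": 0,"ax": 0,"ay": 0,"az": 8.3,"hand": 10},{"x": -6.4,"y": -3.8,"z": 0,"ax": 0,"ay": 0,"az": 8.3,"hand": 10},{"x": -6.4,"y": -3.8,"z": 0,"ax": 0,"ay": 0,"az": 8.3,"hand": 10},{"x": -6.4,"y": -3.8,"z": 0,"ax": 0,"ay": 0,"az": 8.3,"hand": 10},{"x": -6.4,"y": -3.8,"z": 0,"ax": 0,"ay": 0,"az": 8.3,"hand": 10},{"x": -6.4,"y": -3.8,"z": 0,"ax": 0,"ay": 0,"az": 8.3,"hand": 10},{"x": -6.4,"y": -3.8,"z": 0,"ax": 0,"ay": 0,"az": 8.3,"hand": 10},{"x": -6.4,"y": -3.8,"z": 0,"ax": 0,"ay": 0,"az": 8.3,"hand": 10}])

```text
clock: 10.2
eef_pos: [522.9, -141.7, 285.9]
tcp_rot: [-3.139, 0.001, 1.426]
contact_force: [0.4, 0.3, -0.6]
opening: 0.175
grasp_force: 58.8
```

```bash
python3 - <<'E'
from h import *
np.set_printoptions(precision=2,suppress=True)
go(523.4,-138.3,120,81.7)
E
```

```text
t 10.2 shift [0.07 0.01 3.32] turn [-0.03  0.01 -0.  ]
```

Emit:
drive_tool(plan=[{"x": 0.07,"y": 0.01,"z": 1,"ax": 0,"ay": 0,"az": 0,"hand": 10},{"x": 0.07,"y": 0.01,"z": 2,"ax": 0,"ay": 0,"az": 0,"hand": 10},{"x": 0.07,"y": 0.01,"z": 3,"ax": 0,"ay": 0,"az": 0,"hand": 10},{"x": 0.07,"y": 0.01,"z": 3.44,"ax": 0,"ay": 0,"az": 0,"hand": 10},{"x": 0.07,"y": 0.01,"z": 3.44,"ax": 0,"ay": 0,"az": 0,"hand": 10},{"x": 0.07,"y": 0.01,"z": 3.44,"ax": 0,"ay": 0,"az": 0,"hand": 10}])

```text
clock: 10.8
eef_pos: [523.9, -134.6, 115.4]
tcp_rot: [-3.139, -0.0, 1.428]
contact_force: [0.4, 0.3, -1.1]
opening: 0.176
grasp_force: 58.9
```

```bash
python3 - <<'E'
from h import *
np.set_printoptions(precision=2,suppress=True)
c=imaging.camera_info("wrist"); im=imaging.grab_frame("wrist"); s=monitor.sense()
im=np.ascontiguousarray(im[...,::-1]); cv2.imwrite("pics/w5.png",im)
x,y,z=s["eef_pos"]; print(s["eef_pos"],s["tcp_rot"])
t=s["tcp_rot"][2]
P=lambda u,v,h: np.round((proj(c,(x+np.cos(t)*u+np.sin(t)*v,y+np.sin(t)*u-np.cos(t)*v,h))-[120,100])*2)
print("flange front/left/right",P(42,0,z-5),P(0,-42,z-5),P(0,42,z-5),"rim if coaxial f/l/r",P(49,0,76),P(0,-49,76),P(0,49,76),"halfrib",P(52*np.cos(.698),52*np.sin(.698),76),"notch",P(49,-8,76),P(49,8,76))
cv2.imwrite("pics/w5c.png",cv2.resize(im[100:400,120:520],None,fx=2,fy=2,interpolation=2))
E
```

```text
[ 524.96 -134.8   116.58] [3.14 0.   1.43]
flange front/left/right [402. 219.] [212. 405.] [592. 406.] rim if coaxial f/l/r [402. 162.] [218. 345.] [584. 346.] halfrib [534. 198.] notch [369. 162.] [434. 162.]
```

View pics/w5c.png

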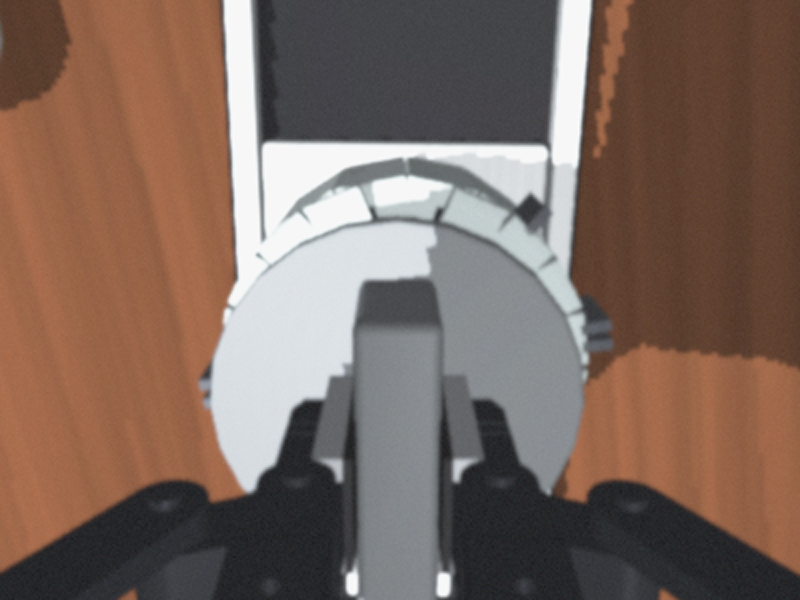

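The hover view shows the cup relative to the lid: notch edges at (372,213) and (437,215), so its centre is 405 against the lid's 397.5. The half rib at (534,210), predicted (534,198), puts the cup about 3.3 mm toward -x of the tool and 1.9 mm toward +y. I'll correct that and go down gently.

Emit:
drive_tool(plan=[{"x": -0.065,"y": 0.038,"z": 0,"ax": 0,"ay": 0,"az": 0,"hand": 10},{"x": -0.065,"y": 0.038,"z": 0.1,"ax": 0,"ay": 0,"az": 0,"hand": 10},{"x": -0.065,"y": 0.038,"z": 0.2,"ax": 0,"ay": 0,"az": 0,"hand": 10},{"x": -0.065,"y": 0.038,"z": 0.25,"ax": 0,"ay": 0,"az": 0,"hand": 10},{"x": -0.065,"y": 0.038,"z": 0.3,"ax": 0,"ay": 0,"az": 0,"hand": 10},{"x": -0.065,"y": 0.038,"z": 0.36,"ax": 0,"ay": 0,"az": 0,"hand": 10},{"x": -0.065,"y": 0.038,"z": 0.36,"ax": 0,"ay": 0,"az": 0,"hand": 10}])

```text
clock: 11.55
eef_pos: [525.8, -138.1, 97.6]
tcp_rot: [-3.141, -0.0, 1.428]
contact_force: [-0.9, -0.1, -0.7]
opening: 0.179
grasp_force: 58.9
```

Lugs are below the rim top with no force, so I continue down.

Emit:
drive_tool(plan=[{"x": 0,"y": 0,"z": 0.05,"ax": 0,"ay": 0,"az": 0,"hand": 10},{"x": 0,"y": 0,"z": 0.1,"ax": 0,"ay": 0,"az": 0,"hand": 10},{"x": 0,"y": 0,"z": 0.15,"ax": 0,"ay": 0,"az": 0,"hand": 10},{"x": 0,"y": 0,"z": 0.18,"ax": 0,"ay": 0,"az": 0,"hand": 10},{"x": 0,"y": 0,"z": 0.18,"ax": 0,"ay": 0,"az": 0,"hand": 10}])

```text
clock: 12.05
eef_pos: [525.9, -138.2, 88.8]
tcp_rot: [-3.141, -0.0, 1.428]
contact_force: [-0.1, -0.7, -0.8]
opening: 0.173
grasp_force: 58.9
```

Emit:
drive_tool(plan=[{"x": 0,"y": 0,"z": 0.02,"ax": 0,"ay": 0,"az": 0,"hand": 10},{"x": 0,"y": 0,"z": 0.04,"ax": 0,"ay": 0,"az": 0,"hand": 10},{"x": 0,"y": 0,"z": 0.06,"ax": 0,"ay": 0,"az": 0,"hand": 10},{"x": 0,"y": 0,"z": 0.06,"ax": 0,"ay": 0,"az": 0,"hand": 10}])

```text
clock: 12.45
eef_pos: [526.2, -138.3, 87.2]
tcp_rot: [3.141, 0.0, 1.428]
contact_force: [-5.7, 0.1, 14.0]
opening: 0.171
grasp_force: 60.8
```

Seated: contact at TCP 87.2, where 87 was expected. Now I turn the lid clockwise.

Emit:
drive_tool(plan=[{"x": 0,"y": -0.02,"z": 0,"ax": 0,"ay": 0,"az": 0,"hand": 10},{"x": 0,"y": -0.02,"z": 0,"ax": 0,"ay": 0,"az": 1,"hand": 10},{"x": 0,"y": -0.02,"z": 0,"ax": 0,"ay": 0,"az": 2,"hand": 10},{"x": 0,"y": -0.02,"z": 0,"ax": 0,"ay": 0,"az": 3,"hand": 10},{"x": 0,"y": -0.02,"z": 0,"ax": 0,"ay": 0,"az": 4,"hand": 10},{"x": 0,"y": -0.02,"z": 0,"ax": 0,"ay": 0,"az": 5,"hand": 10},{"x": 0,"y": -0.02,"z": 0,"ax": 0,"ay": 0,"az": 5,"hand": 10}])

```text
clock: 13.15
eef_pos: [526.2, -138.3, 87.2]
tcp_rot: [3.139, -0.001, 0.901]
contact_force: [-0.5, -0.0, 9.5]
opening: 0.174
grasp_force: 60.2
```

Emit:
drive_tool(plan=[{"x": 0,"y": 0,"z": 0,"ax": 0,"ay": 0,"az": 0.7,"hand": 10},{"x": 0,"y": 0,"z": 0,"ax": 0,"ay": 0,"az": 1.4,"hand": 10},{"x": 0,"y": 0,"z": 0,"ax": 0,"ay": 0,"az": 2.1,"hand": 10},{"x": 0,"y": 0,"z": 0,"ax": 0,"ay": 0,"az": 2.1,"hand": 10},{"x": 0,"y": 0,"z": 0,"ax": 0,"ay": 0,"az": 2.1,"hand": 10},{"x": 0,"y": 0,"z": 0,"ax": 0,"ay": 0,"az": 2.1,"hand": 10}])

```text
clock: 13.75
eef_pos: [526.4, -138.5, 87.2]
tcp_rot: [3.139, -0.001, 0.685]
contact_force: [-0.5, -0.3, 7.8]
opening: 0.174
grasp_force: 60.0
```

```bash
python3 - <<'E'
from h import *
im=imaging.grab_frame("wrist")[...,::-1]; s=monitor.sense(); print(s["eef_pos"],s["tcp_rot"],s["wrist_torque"],s["contact_force"],s["grasp_force"])
cv2.imwrite("pics/w6c.png",cv2.resize(im[100:400,120:520],None,fx=2,fy=2,interpolation=2))
E
```

```text
[ 526.40312198 -138.56715969   87.22142882] [ 3.13921423e+00 -1.50947218e-03  6.84777650e-01] [-0.218519    0.10605537 -0.12546886] [ 0.3225092  -0.93574516  7.93818364] 60.020620822906494
```

View pics/w6c.png

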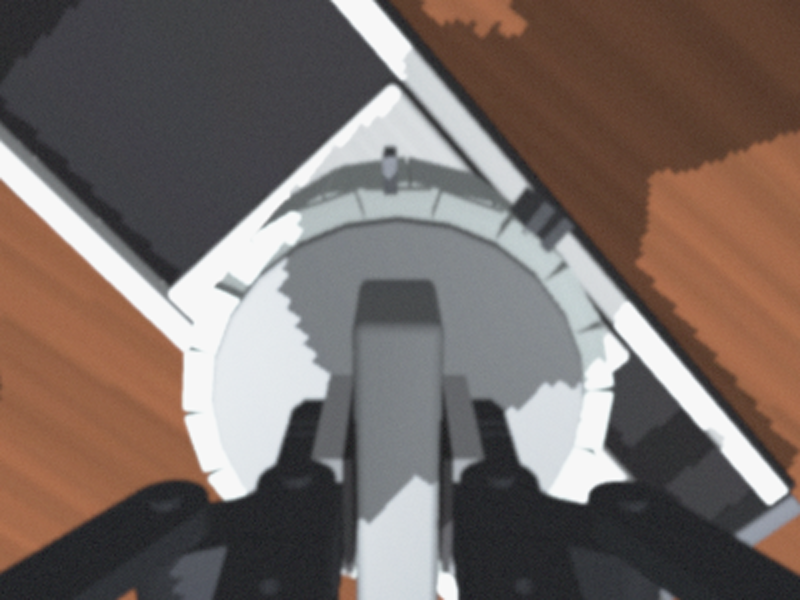

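The bar (column 398) points at the single rib at (390,165), about 2° past it, which takes up the ring's play. The lid lies flat and is still gripped.

```bash
python3 -c "
from rig import r
print(r.sign_off())"
```

```text
the job is handed in; nothing more can be done
None
```

The job is handed in: the cup is at its end stop, and the lid is seated, turned about 42° to the half-way rib and still gripped at 60 N; no verdict came back, and the ring angle is inferred from the arm's turn and the last picture.

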